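# Third hand: press the tube block against the gap gauge for fastening

## Robot

A 6-joint arm with a two-finger parallel gripper is mounted at the origin on the work surface. World frame = base frame: x ahead of the robot, y to its left, z up, the work surface at z = 0. Lengths are in m, angles in rad, forces in N, time in s.
With the tool pointing down it reaches from about 0.225 to 0.875 m from the base axis. Payload 3.4 kg.
Tool frame: the origin (TCP) lies at the very end of the fingers, on their centre line; the grasp point (between the pads) lies 19 mm behind it (manip.hold_point_z is the distance from the TCP to the grasp point, in m); z points along the fingers, x is the direction in which the jaws open and shut, and the axes are right-handed (so a half turn about z gives the same grasp; the last joint's range is limited). The gripper opens to 85 mm and grips with 20 to 120 N. Pads are 22 mm wide; open, the fingers measure 114 mm over their backs; the gripper's body (76 mm by 85 mm) begins 54 mm behind the grasp point. The pads swing forward as they close: fully open they stand 13 mm farther back than shut.
Start: joints at [-1.393, 0.276, 1.505, -0, 1.361, -0.121], TCP at [0.169, -0.55, 0.231] pointing down, gripper open.
Joint ranges: [-2.89, 2.89], [-0.75, 2.08], [0.22, 2.7], [-1.18, 4.32], [0.11, 2.71], [-2.7, 2.7]. Speed limits (rad/s): [2.57, 2.57, 3.14, 3.14, 3.14, 3.14].

## Interface

Orientations are given as a unit quaternion [w, x, y, z].
In Python, from rig import telemetry, cams, manip, finder gives the robot as it stands. The module is installed in compiled form; this text tells all that it offers.
- The arm moves only by the tool carry_out, never from a script. Its argument "rows" is a list that holds one entry, the list of rows, each a list of 5 numbers: the gripper's target within -1 to 1 (fully open at 1, half-way at 0, shut at -1), then the shift along the world's x, y, z in cm, then the turn about the world's z in rad. A call has 1 to 12 rows; each row shifts and turns the commanded pose from where the row before left it; what a row does not reach is not made up. A row lasts 1/10 s, in which the tool goes at most 50 mm and 8.59 degrees, less where a joint would pass 70% of its speed; a pose out of reach is approached as far as the arm can. A call with a gripper value outside its range is refused whole. The fingers move at their own pace and stop on an object; "force" is the grip in N (left out, the last holds). Time passes only in rows, so rows that do not move let the fingers close. It gives the time, the measured TCP pose, the force and the opening at its end, in the units of the state.
- telemetry.get_state(): the state, without advancing time (a new reading comes with each control period).
- cams.get_image(name): name is "side" or "top" or "wrist"; returns a dict with "image" (420x560x3 uint8, red, green, blue), "camera_matrix" (3x3 intrinsics, pixels), "k1" (the pictures are not rectified: a ray, as slopes to the right and down, at radius r is drawn at 1 + k1 r^2 times it, then the intrinsics apply), "eye" and "attitude" of the camera in the world. Camera axes: x right, y down, z forward; pixel columns grow to the right and rows downward; lengths in m; the calibration is good to about 2 mm. A picture is of the moment at which its call begins. There is no depth.
- manip.sign_off(): hands the job in, once; it reports no verdict.
Trained networks look in a picture, given as the dict that the camera call returned (one of the last four; its "shot" number tells which), for a name from the list of things; names that differ only in an ending like _2 or _b are one class to them, and where a whole thing is asked for, a point or a joint stands for the part that bears it (a point fixed in the world has none). Each returns a list of dicts, best first, with "confidence" (0 to 1); they miss things now and then, are a little off and sometimes report something else, mostly with a low value. They report only what shows in the picture. A call takes as long as a camera call. They do not tell look-alikes from the thing itself.
- finder.boxes_of(picture, thing): "xy" ([column, row] in pixels, amid what is visible of it).
The state is a dict: "clock": time; "qpos": joint angles; "qd": joint speeds; "effort": joint torques, N m; "position": TCP position; "ee_rot": TCP orientation; "contact_force": force on the tool from outside, world axes, zero at the start; "moment": the same for the moment, N m; "width": finger opening in m.
Only numpy, scipy, OpenCV 4.12 (cv2) and the standard library are available. Lean on these libraries where they do the work, as an engineer would, in place of code of your own. Each camera call takes 0.05 s, during which the arm holds its last target.

## Task

I am about to screw down the heater's tube block and need a third hand. Take the blue-handled gap gauge out of its stand, lower it fully into the slot of the sprung blue stop and let go of it, then slide the aluminium tube block along the rails against the gauge and press until the black pointer stands in the green part of the scale, never going into the red. Keep pressing steadily there for a few seconds and finish while still pressing, with the gauge still fully down; leave the yellow gauge and everything else on the table where they are.

Things in the scene. Friction and masses are not known exactly. Their poses are not given: they have to be found in the camera images.
- fixture: aluminium base plate fixed to the table, 300 (x) x 120 (y) x 10 mm; origin on the table under its centre; +x points along its two dark guide rails to the sprung blue stop, roughly away from the robot. Rails: tops 22 mm above the table, inner faces at y = +-25 mm, x = -130 to +55 mm. Grey spring housing behind the stop at x = 131 to 149 mm, 45 mm tall
- scale (a point): middle of the green band of the scale beside the stop, 31 mm above the table; bands 12 mm long each along the fixture's x: white (nearest the rails), green, red; the scale is 34 mm wide (y). Axes as the fixture's
- slot (a point): middle of the gauge slot's floor, on the stop (moves with it), axes as the fixture's; at rest at fixture x = 70.5, y = 0, z = 10 mm (floor = plate's top). Open above, 9 mm wide (x), 84 mm long (y); walls 40 mm high, then a lead-in flaring 7 mm each way in x, up to 50 mm. Front wall: two blue lugs, 54 mm apart, between which the block reaches the gauge
- stop (a joint): travel of the sprung stop along the fixture's +x, m: 0 at rest, end of travel 0.036; spring 400 N/m without preload, so 7.2 N at 0.018. The black pointer on it shows this on the scale: white 0 to 0.012, green 0.012 to 0.024, red beyond 0.024
- block: the tube block: bare aluminium, 60 (x) x 46 (y) x 45 mm tall, about 0.34 kg, two rows of four dark wells in its top; loose, it stands on the base plate between the rails (2 mm play each side) with its long side along them, short of the stop. Origin at the centre of its underside
- block_center (a point): centre of the tube block, 22.5 mm above its underside; axes as the block's
- blue: the blue-handled gap gauge: upright steel blade 5 mm thick (x) x 70 mm wide (y) x 50 mm tall, with a blue handle on top; 85 mm tall in all, about 0.15 kg, loose; origin at the middle of the blade's lower edge
- blue_handle (a point): centre of the blue handle, 67.5 mm above the blade's lower edge; the handle is 14 (x) x 34 (y) x 35 mm tall, to be pinched across x from above; axes as the gauge's: x is the blade's normal, z up
- yellow_handle (a point): centre of the yellow handle of the other, thicker gauge (blade 8 mm, else the same), a bystander standing beside the blue one in the stand; either may be in either slot
- stand: white gauge stand fixed to the table, 60 (x) x 190 (y) x 40 mm tall; origin under its centre; two slots 9 mm wide, 74 mm long and 30 mm deep, their centres at y = +-47 mm; the gauges stand in them on a floor 10 mm above the table
- bottle_white: small white plastic bottle with red cap, 48 mm across, 85 mm tall; bystander, origin at its underside
- bottle_amber: small amber glass bottle with black cap, 54 mm across, 95 mm tall; bystander, origin at its underside
- jar: clear jar with green lid, 64 mm across, 70 mm tall; bystander, origin at its underside
- tip_box: white box with blue perforated top, 85 x 120 x 54 mm; bystander, origin at its underside
- screwdriver: screwdriver lying on the table (about 200 mm long), ready for the technician; bystander, origin at its underside
Things that resemble listed ones, but are neither listed nor needed, are in the scene too. Leave any purple look-alike of the block alone.

How it is judged:
On the way, in this order (a step that is already met when the one before it is completed fails the run):
1. the blue gauge stands fully down in the slot of the stop, let go, with the stop at rest (z of blue_handle in the frame of slot between 0.0635 and 0.0715 m and x of blue_handle in the frame of slot between -0.009 and 0.009 m and y of blue_handle in the frame of slot between -0.009 and 0.009 m and angle between blue_handle's own z axis and vertical below 0.12 rad and angle between the x axis of blue_handle and the x axis of slot, either way round below 0.2 rad and contact force between the fingers and blue below 0.3 N and value of joint stop below 0.006 m and linear speed of blue below 0.02 m/s), for 0.2 s.
2. the tube block is pressed against the gauge with the pointer in the green, steadily for a second and a half (z of blue_handle in the frame of slot between 0.0635 and 0.0715 m and x of blue_handle in the frame of slot between -0.009 and 0.009 m and y of blue_handle in the frame of slot between -0.009 and 0.009 m and angle between blue_handle's own z axis and vertical below 0.12 rad and angle between the x axis of blue_handle and the x axis of slot, either way round below 0.2 rad and value of joint stop between 0.0115 and 0.0245 m and contact force between block and blue between 3 and 14 N and contact force between the fingers and block above 3 N and contact force between the fingers and blue below 0.3 N and angle between block_center's own z axis and vertical below 0.1 rad and linear speed of block below 0.01 m/s), for 1.5 s.
At the end, for the whole second after the job is handed in: Blue gauge fully down in the slot (depth 4 mm, sideways 9 mm, upright 0.12 rad), not touched by the fingers; the fingers press the flat-standing tube block against it with 3 to 14 N, stop pushed in 11.5 to 24.5 mm (pointer in the green), steady; the program ends still pressing (all of step 2); the arm keeps its last pose, push and grip.
It fails at once if the pointer is pushed into the red (value of joint stop above 0.0255 m).
It fails at once if the tube block is tipped or lifted out (angle between block_center's own z axis and vertical above 0.35 rad or height (world z) of block above 0.06 m).
It fails at once if the yellow gauge is moved (distance of yellow_handle from where it was at the start of the episode above 0.03 m).
It fails at once if another thing on the table is moved (distance of any of bottle_white, bottle_amber, jar, tip_box, screwdriver from where it was at the start of the episode above 0.03 m).
It also fails if it takes over 64 s, if anything falls off the work surface, if the arm or the gripper's body presses on something with over 40 N, if the wrist force passes 120 N, or if a joint passes its speed limit or range.

## Working session

There is one attempt and no reset: what is moved stays moved. The work goes in short steps, Python scripts to look and compute and a tool call to move; the robot and the scene stay as the last step left them, time stands still between calls to the robot, and variables do not carry over. Pictures are saved under pics/ and viewed, and the job is handed in when it is done.

Besides the shell and the picture viewer there is one more tool, called by a JSON object that holds its "op" and its "data". carry_out: Moves the arm, as the interface text tells. Its arguments: {"type":"object","properties":{"rows":{"type":"array","items":{"type":"array","items":{"type":"array","items":{"type":"number"}}}},"force":{"type":"number"}},"required":["rows"]}

```bash
ls; mkdir -p pics
cat > h.py <<'E'
import numpy as np, cv2
from scipy.spatial.transform import Rotation as R
from rig import telemetry, cams, manip, finder
def rot(q): return R.from_quat([q[1],q[2],q[3],q[0]]).as_matrix()
def att(p):
    a=np.array(p["attitude"],float)
    return a if a.shape==(3,3) else rot(a)
def ray(p,uv):
    K=np.array(p["camera_matrix"]);d=np.array([p["k1"],0,0,0,0],float)
    n=cv2.undistortPoints(np.array([[uv]],float),K,d)[0,0]
    return np.array(p["eye"]),att(p)@np.array([n[0],n[1],1])
def atz(p,uv,z):
    e,r=ray(p,uv); return e+r*(z-e[2])/r[2]
def proj(p,P):
    K=np.array(p["camera_matrix"]);d=np.array([p["k1"],0,0,0,0],float)
    c=(np.atleast_2d(P)-np.array(p["eye"]))@att(p)
    return cv2.projectPoints(c.reshape(-1,1,3),np.zeros(3),np.zeros(3),K,d)[0][:,0]
def tri(ps,uvs):
    A=np.zeros((3,3));b=np.zeros(3)
    for p,uv in zip(ps,uvs):
        e,r=ray(p,uv);r=r/np.linalg.norm(r);M=np.eye(3)-np.outer(r,r);A+=M;b+=M@e
    return np.linalg.solve(A,b)
def save(p,n,crop=None,s=1):
    im=p["image"][:,:,::-1]
    if crop: x0,y0,x1,y1=crop; im=im[y0:y1,x0:x1]
    if s!=1: im=cv2.resize(im,None,fx=s,fy=s,interpolation=cv2.INTER_CUBIC)
    cv2.imwrite("pics/"+n,im)
E
python3 - <<'E'
from h import *
print(telemetry.get_state())
for c in ["side","top"]:
    p=cams.get_image(c); save(p,c+"0.png")
    print(c,p["camera_matrix"],p["k1"],p["eye"],p["attitude"])
    for t in ["fixture","scale","slot","block","blue","blue_handle","yellow_handle","stand","stop"]:
        try: print(t,[(np.round(d["xy"],1).tolist(),round(d["confidence"],2)) for d in finder.boxes_of(p,t)])
        except Exception as e: print(t,e)
E
```

```text
pics
{'clock': 0.0, 'qpos': array([-1.39296629e+00,  2.76593860e-01,  1.50617639e+00, -4.90541775e-07,
        1.36067986e+00, -1.20973165e-01]), 'qd': array([ 3.54216882e-04, -8.77150127e-04, -2.32611406e-04, -7.79233570e-04,
       -6.23617256e-04, -1.29597287e-07]), 'effort': array([ 8.43184637e-06, -4.16771364e+01, -2.45807934e+01, -3.50259079e-04,
        1.09696481e-02, -1.77516165e-05]), 'position': array([ 0.16917914, -0.54897963,  0.23042312]), 'ee_rot': array([-6.37604318e-04,  8.04479842e-01, -5.93979227e-01, -6.75276839e-04]), 'contact_force': array([-0.07361016, -0.0791333 , -1.22938648]), 'moment': array([-0.02311776, -0.03220158, -0.00513599]), 'width': 0.08535957130137285}
side [[441.19013554   0.         282.17885542]
 [  0.         441.19013554 203.61319635]
 [  0.           0.           1.        ]] -0.029422818814875965 [0.02280765 0.88608788 0.63439191] [ 0.13801541 -0.23710771  0.83186089 -0.48243044]
fixture [([240.8, 240.6], 0.95)]
scale [([242.1, 237.0], 0.84), ([342.7, 225.9], 0.65)]
slot [([224.6, 221.8], 0.71), ([310.6, 146.6], 0.32)]
block [([275.9, 236.7], 0.92), ([336.1, 264.3], 0.86), ([310.2, 302.7], 0.66), ([276.0, 207.6], 0.6), ([225.7, 218.4], 0.19)]
blue [([326.7, 174.6], 0.71)]
blue_handle []
yellow_handle [([349.8, 166.5], 0.56)]
stand [([335.8, 187.3], 0.64)]
stop [([222.6, 218.8], 0.95)]
top [[519.71604335   0.         288.20159763]
 [  0.         519.71604335 205.76671544]
 [  0.           0.           1.        ]] -0.13195235829442448 [0.2812021  0.05147845 1.73875319] [-0.05339055  0.71450152 -0.69522841  0.05739756]
fixture [([258.6, 191.4], 0.95)]
scale [([263.2, 191.6], 0.68)]
slot [([262.6, 174.1], 0.6)]
block [([257.6, 217.4], 0.85), ([255.6, 268.2], 0.78), ([298.9, 195.2], 0.77), ([217.2, 272.4], 0.64)]
blue [([357.7, 214.6], 0.62)]
blue_handle []
yellow_handle []
stand [([368.1, 218.0], 0.88)]
stop [([254.8, 168.6], 0.77), ([310.5, 249.5], 0.4)]
```

View pics/side0.png

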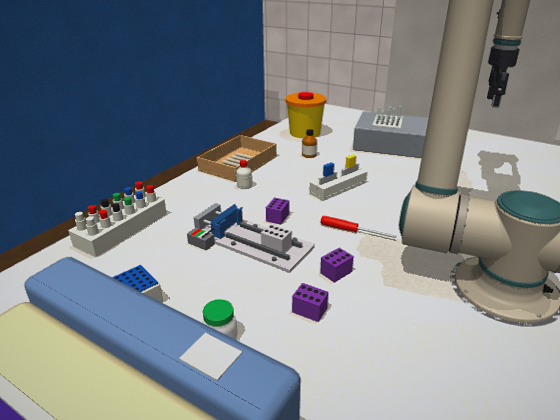

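View pics/top0.png

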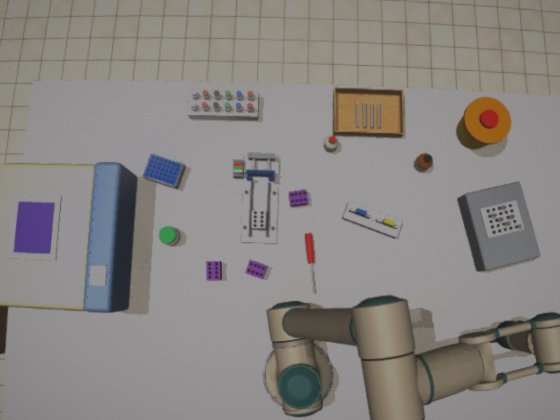

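The side view shows the stop at (226,219), the aluminium block at (276,237), the blue handle at (328,169) and the yellow one at (350,161). In the top view the block is at (258,219) and the stand at (372,219). There are three purple look-alikes in each view. Next I'll enlarge these areas.

Run:
```python
from h import *
p=cams.get_image("side"); q=cams.get_image("top")
a=cv2.resize(p["image"][140:280,180:380,::-1],None,fx=4,fy=4,interpolation=cv2.INTER_CUBIC); cv2.imwrite("pics/s1.png",a)
b=cv2.resize(q["image"][140:250,230:410,::-1],None,fx=4.4,fy=4.4,interpolation=cv2.INTER_CUBIC); cv2.imwrite("pics/t1.png",b)
```

```text
(no output)
```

View pics/s1.png

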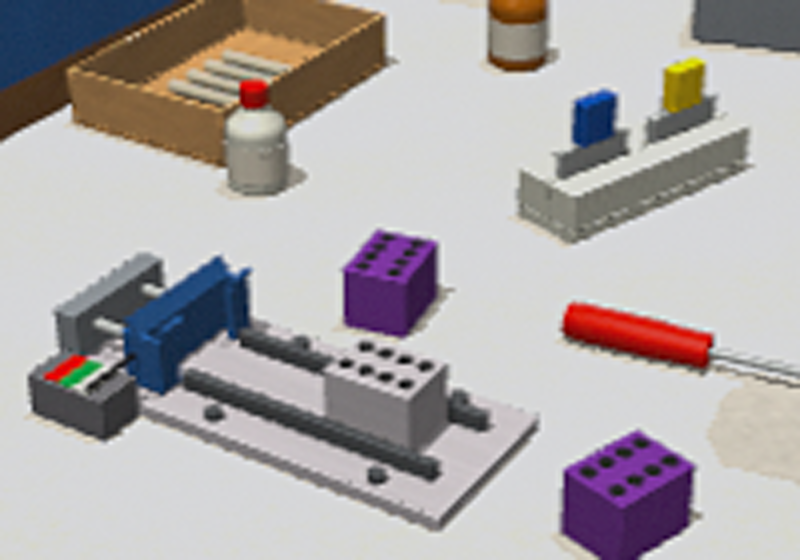

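View pics/t1.png

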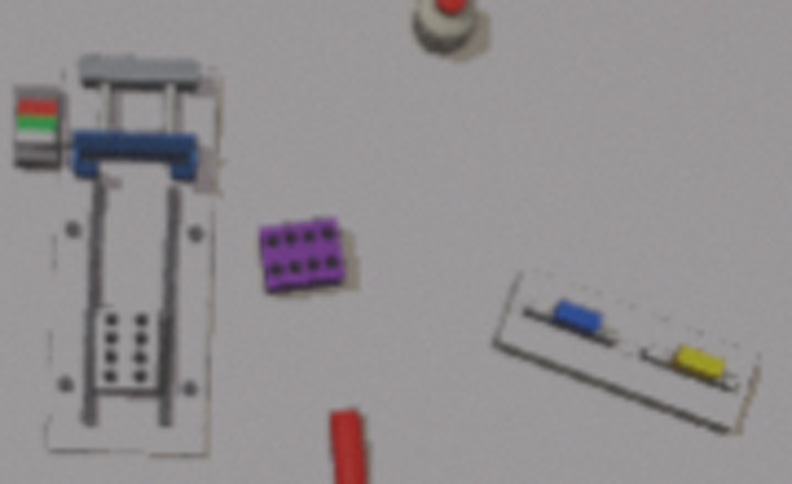

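```bash
cat > fit1.py <<'E'
from h import *
from scipy.optimize import least_squares
p=cams.get_image("side"); q=cams.get_image("top")
S=lambda x,y:(180+x/4-.4,140+y/4-.4); T=lambda x,y:(230+x/4.4-.4,140+y/4.4-.4)
def w(a,P):
    c,s=np.cos(a[2]),np.sin(a[2]);P=np.array(P,float)/1000
    return np.c_[a[0]+c*P[:,0]-s*P[:,1],a[1]+s*P[:,0]+c*P[:,1],P[:,2]]
def fit(Ls,a0):
    f=lambda a:np.concatenate([(proj(c,w(a,[x[0] for x in L]))-np.array([x[1] for x in L])).ravel() for c,L in Ls])
    r=least_squares(f,a0,loss="soft_l1"); print(np.round(r.x,4),np.round(r.fun.reshape(-1,2),1).tolist()); return r.x
fx=fit([(p,[((-150,60,10),S(440,518)),((-150,-60,10),S(538,418))]),
        (q,[((-150,60,10),T(48,448)),((-150,-60,10),T(207,455)),((150,-60,10),T(218,68)),((140,0,45),T(140,71))])],[.55,.1,0])
st=fit([(p,[((-30,95,40),S(572,190)),((-30,95,0),S(572,240)),((30,95,40),S(520,172)),((-30,-95,40),S(748,128))]),
        (q,[((-30,95,40),T(495,343)),((-30,-95,40),T(735,430)),((30,95,40),T(520,272)),((30,-95,40),T(760,357))])],[.55,-.2,0])
for n,u,v in[("blue",T(578,317),S(595,117)),("yel",T(699,362),S(685,84))]:
    print(n,tri([q,p],[u,v]), "top z.085", atz(q,u,.09))
print("slot ctr",w(fx,[(70.5,0,10),(-36,0,22)]), "stand slots",w(st,[(0,47,77),(0,-47,77)]))
# block top corners
print("blk",tri([q,p],[T(126,350),S(387,364)]))
print("block top corners z=.055 top cam",[atz(q,T(*u),.055).round(4).tolist() for u in[(92,390),(160,390)]])
E
python3 fit1.py
```

```text
[ 0.5785  0.1416 -0.0058] [[-0.2, -0.5], [0.6, -1.2], [-0.4, 0.3], [-0.6, -0.0], [0.1, 0.4], [-0.3, -0.6]]
[ 0.5141 -0.2335 -0.3311] [[0.9, 1.4], [0.3, 1.0], [-0.1, -1.4], [0.8, -1.0], [0.1, -0.3], [-0.6, -0.1], [0.4, -0.9], [-0.5, -0.4]]
blue [ 0.53157894 -0.19100187  0.07598634] top z.085 [ 0.52943959 -0.18897018  0.09      ]
yel [ 0.50011237 -0.28125829  0.07569757] top z.085 [ 0.49861431 -0.27825513  0.09      ]
slot ctr [[0.64897375 0.14115049 0.01      ]
 [0.54247554 0.14176829 0.022     ]] stand slots [[ 0.52935595 -0.18901079  0.077     ]
 [ 0.49880144 -0.27790636  0.077     ]]
blk [0.50113888 0.14243583 0.05435083]
block top corners z=.055 top cam [[0.47, 0.1663, 0.055], [0.4715, 0.1159, 0.055]]
```

{"op": "carry_out", "data": {"rows": [[[1, 3, 3, 0, 0.0784], [1, 3, 3, 0, 0.0784], [1, 3, 3, 0, 0.0784], [1, 3, 3, 0, 0.0784], [1, 3, 3, 0, 0.0784], [1, 3, 3, 0, 0.0784], [1, 3, 3, 0, 0.0784], [1, 3, 3, 0, 0.0784], [1, 3, 3, 0, 0.0784], [1, 3, 3, 0, 0.0784], [1, 3, 3, 0, 0.0784], [1, 3, 3, 0, 0.0784]]]}}

```text
clock: 2.4
position: [0.5304, -0.1882, 0.2315]
ee_rot: [0.0, 0.987, -0.163, 0.0]
contact_force: [-0.2, -0.4, -0.0]
width: 0.0856
```

Run:
```python
from h import *
p=cams.get_image("wrist"); save(p,"w1.png")
s=telemetry.get_state();print(s["clock"],s["position"],s["ee_rot"],s["contact_force"],p["eye"],p["attitude"])
t=R.from_matrix(rot(s["ee_rot"])).as_matrix()[:,0];print(np.arctan2(t[1],t[0]))
for n in["blue","blue_handle","yellow_handle"]:print(n,[(np.round(d["xy"],1).tolist(),round(d["confidence"],2)) for d in finder.boxes_of(p,n)])
```

```text
2.45 [ 0.5352438  -0.183175    0.23133726] [-0.00302156  0.98703674 -0.1604446   0.00262314] [ 4.43389669  3.54387976 -0.21575254] [ 0.55307842 -0.12427155  0.37441445] [ 0.13276733  0.97754744 -0.16220639 -0.02151575]
-0.32229906826581856
blue [([269.8, 189.1], 0.77)]
blue_handle [([277.1, 191.3], 0.59)]
yellow_handle [([275.6, 275.9], 0.74)]
```

View pics/w1.png

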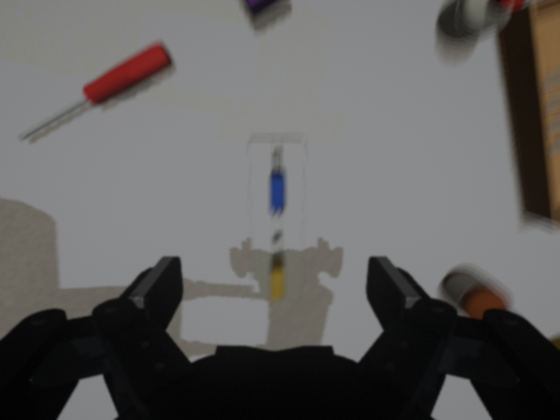

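The wrist view is slightly blurred by the residual motion. It shows the blue handle at (277,191), the yellow at (276,276) behind it, and the stand running vertically. I'll let it settle and look again.

{"op": "carry_out", "data": {"rows": [[[1, 0, 0, 0, 0], [1, 0, 0, 0, 0], [1, 0, 0, 0, 0]]]}}

```text
clock: 2.9
position: [0.5286, -0.1905, 0.2315]
ee_rot: [0.0, 0.986, -0.166, 0.0]
contact_force: [0.1, 0.1, 1.2]
width: 0.0854
```

Run:
```python
from h import *
p=cams.get_image("wrist"); save(p,"w2.png",(200,120,360,300),3.3)
s=telemetry.get_state();print(s["clock"],s["position"],p["eye"])
t=rot(s["ee_rot"])[:,0];print(np.arctan2(t[1],t[0]))
for n in["blue","blue_handle","yellow_handle"]:
  for d in finder.boxes_of(p,n): print(n,d["xy"],round(d["confidence"],2),atz(p,d["xy"],.0775),atz(p,d["xy"],.095))
```

```text
2.95 [ 0.52866605 -0.19042427  0.23147926] [ 0.55165965 -0.1267848   0.3743814 ]
-0.33298800901788045
blue [274.4, 187.1] 0.75 [ 0.53216286 -0.18428443  0.0775    ] [ 0.53331212 -0.18089505  0.095     ]
```

View pics/w2.png

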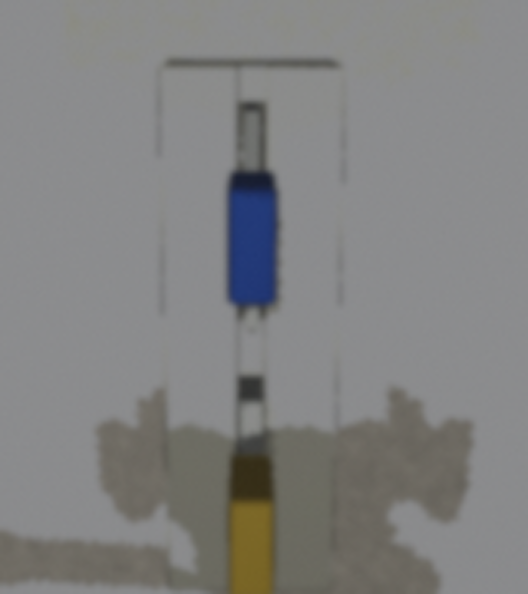

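Run:
```python
from h import *
p=cams.get_image("wrist");s=telemetry.get_state()
C=lambda x,y:(200+x/3.3-.4,120+y/3.3-.4)
P=[atz(p,C(*u),.095) for u in[(252,246),(252,190),(252,303)]]
print(np.round(P,4)); d=P[1]-P[2];print("len",np.linalg.norm(d),"yaw",np.arctan2(-d[0],d[1]))
d=P[0]-s["position"];T=rot(s["ee_rot"]);print("offset tool axes",T.T@d, s["position"])
# stand long edges
a=[atz(p,C(*u),.04) for u in[(159,150),(163,310),(344,180),(336,420)]];print(np.round(a,4))
for i in(0,2):
  d=a[i]-a[i+1];print(np.arctan2(-d[0],d[1]))
print("blade end",atz(p,C(252,102),.06))
```

```text
[[ 0.5329 -0.1871  0.095 ]
 [ 0.5381 -0.1722  0.095 ]
 [ 0.5275 -0.2029  0.095 ]]
len 0.032477034259272564 yaw -0.33158052302843827
offset tool axes [ 0.00270763 -0.00386704  0.13641023] [ 0.52907675 -0.18990505  0.23140964]
[[ 0.5109 -0.1587  0.04  ]
 [ 0.4932 -0.2103  0.04  ]
 [ 0.5651 -0.188   0.04  ]
 [ 0.5367 -0.2681  0.04  ]]
-0.3306876418864084
-0.3406654622566357
blade end [ 0.5451376  -0.15236505  0.06      ]
```

{"op": "carry_out", "data": {"rows": [[[1, 0.3, 0.2, -2, 0], [1, 0, 0, -3, 0], [1, 0, 0, -3, 0], [1, 0, 0, -3, 0], [1, 0, 0, -2.5, 0], [1, 0, 0, -1.5, 0], [1, 0, 0, 0, 0], [1, 0, 0, 0, 0]]]}}

```text
clock: 3.95
position: [0.5325, -0.1877, 0.0816]
ee_rot: [0.0, 0.986, -0.165, 0.0]
contact_force: [0.6, 0.3, -0.1]
width: 0.0855
```

Run:
```python
from h import *
p=cams.get_image("wrist"); save(p,"w3.png")
s=telemetry.get_state();print(s["clock"],s["position"],p["eye"],s["contact_force"])
```

```text
4.0 [ 0.53300149 -0.18797867  0.08222231] [ 0.55548481 -0.12398819  0.22450791] [-0.23881668  1.02966512  0.51939177]
```

View pics/w3.png

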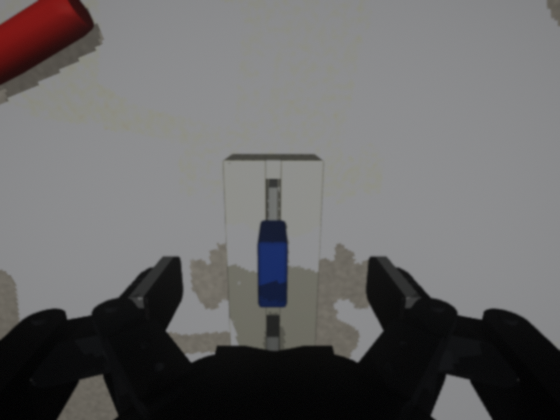

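Run:
```python
from h import *
p=cams.get_image("wrist");s=telemetry.get_state();T=rot(s["ee_rot"])
for u in [(272.5,241),(272.5,305),(272.5,273)]:
  P=atz(p,u,.095);print(P,T.T@(P-s["position"]))
for x in(182,368): print(T.T@(atz(p,(x,257),.1)-s["position"]))
```

```text
[ 0.53862724 -0.17245653  0.095     ] [ 9.76737661e-05 -1.64888823e-02 -1.24677926e-02]
[ 0.52790601 -0.20339079  0.095     ] [ 1.78296375e-05  1.62504892e-02 -1.24570237e-02]
[ 0.53343408 -0.18744079  0.095     ] [ 5.90984617e-05 -6.30276241e-04 -1.24625760e-02]
[-0.03962529 -0.01100435 -0.01756456]
[ 0.04210305 -0.01083822 -0.01736166]
```

The wrist view shows the handle centred between the open pads at column 273, with the pads at 182 and 368. I'll descend and close.

{"op": "carry_out", "data": {"rows": [[[1, 0, 0, -1, 0], [1, 0, 0, -0.6, 0], [1, 0, 0, 0, 0], [-1, 0, 0, 0, 0], [-1, 0, 0, 0, 0], [-1, 0, 0, 0, 0], [-1, 0, 0, 0, 0], [-1, 0, 0, 0, 0], [-1, 0, 0, 0, 0], [-1, 0, 0, 0, 0], [-1, 0, 0, 0, 0], [-1, 0, 0, 0, 0]]], "force": 40}}

```text
clock: 5.25
position: [0.5322, -0.1875, 0.0656]
ee_rot: [0.0, 0.986, -0.165, -0.0]
contact_force: [-1.4, -0.8, 3.3]
width: 0.0132
```

Run:
```python
from h import *
s=telemetry.get_state();print(s["clock"],s["position"],s["contact_force"],s["width"])
p=cams.get_image("wrist"); save(p,"w4.png")
```

```text
5.25 [ 0.53216941 -0.18753015  0.06556759] [-1.4231757  -0.81299922  3.28878077] 0.013242645963837705
```

View pics/w4.png

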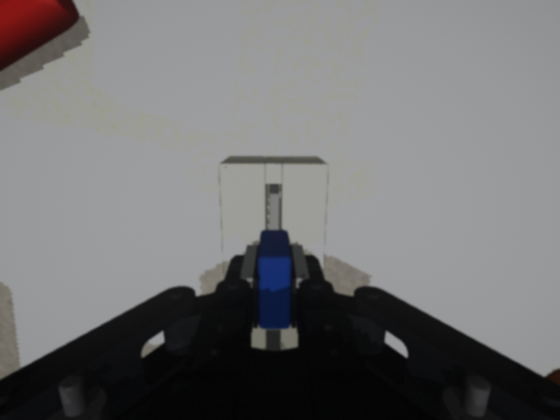

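Gripped, with a width of 13.2 mm and pads on both sides of the blue handle. Now I'll lift and carry it above the stop.

{"op": "carry_out", "data": {"rows": [[[-1, 0, 0, 1, 0], [-1, 0, 0, 2, 0], [-1, 0, 0, 3, 0], [-1, 0, 0, 3, 0], [-1, 0, 0, 3, 0], [-1, 0, 0, 2, 0], [-1, 0, 0, 0, 0]]]}}

```text
clock: 6.0
position: [0.5343, -0.1885, 0.2087]
ee_rot: [0.001, 0.986, -0.165, 0.004]
contact_force: [0.2, 0.0, -2.7]
width: 0.0134
```

{"op": "carry_out", "data": {"rows": [[[-1, 0.6, 1.8, 0, 0.0272], [-1, 1, 2.8, 0, 0.0272], [-1, 1, 2.8, 0, 0.0272], [-1, 1, 3, 0, 0.0272], [-1, 1, 3, 0, 0.0272], [-1, 1, 3, 0, 0.0272], [-1, 1, 3, 0, 0.0272], [-1, 1, 3, 0, 0.0272], [-1, 1, 3, 0, 0.0272], [-1, 1, 3, 0, 0.0272], [-1, 1, 2.5, 0, 0.0272], [-1, 1, 2, 0, 0.0268]]]}}

```text
clock: 7.2
position: [0.6477, 0.1432, 0.2031]
ee_rot: [-0.0, 1.0, -0.002, -0.001]
contact_force: [0.5, -0.2, -1.9]
width: 0.0133
```

{"op": "carry_out", "data": {"rows": [[[-1, 0, 0, 0, 0], [-1, 0, 0, 0, 0], [-1, 0, 0, 0, 0], [-1, 0, 0, 0, 0]]]}}

```text
clock: 7.6
position: [0.6478, 0.1404, 0.205]
ee_rot: [0.0, 1.0, -0.003, -0.0]
contact_force: [-0.9, 0.1, -2.1]
width: 0.013
```

Run:
```python
from h import *
s=telemetry.get_state();print(s["clock"],s["position"],s["contact_force"],s["width"]);t=rot(s["ee_rot"])[:,0];print(np.arctan2(t[1],t[0]))
p=cams.get_image("wrist"); save(p,"w5.png")
p=cams.get_image("side"); save(p,"s5.png",(180,100,340,290),3.1)
q=cams.get_image("top"); save(q,"t5.png",(230,140,310,260),5)
```

```text
7.6 [0.64777762 0.14037161 0.20499116] [-0.88877114  0.0566094  -2.12592755] 0.013015684897927442
-0.006482387660990268
```

View pics/w5.png

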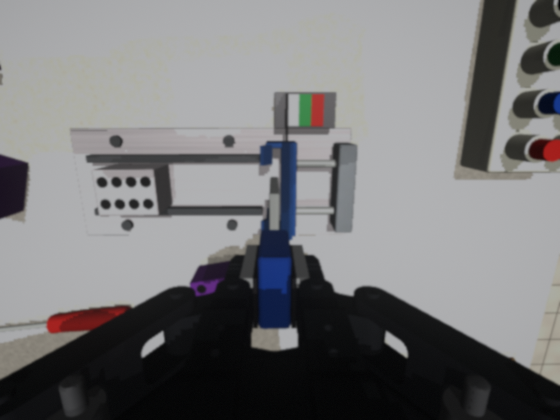

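View pics/s5.png

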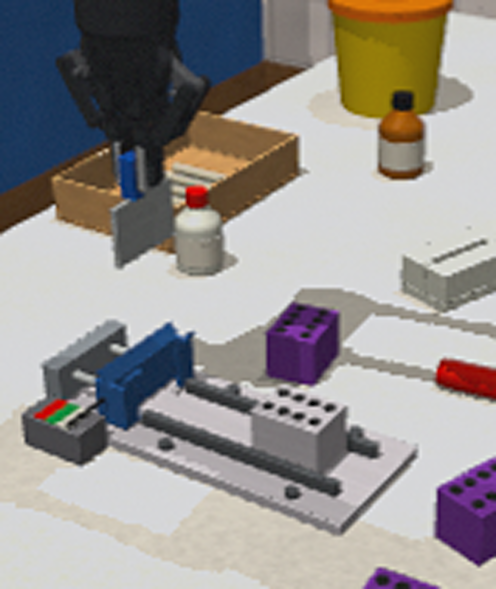

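View pics/t5.png

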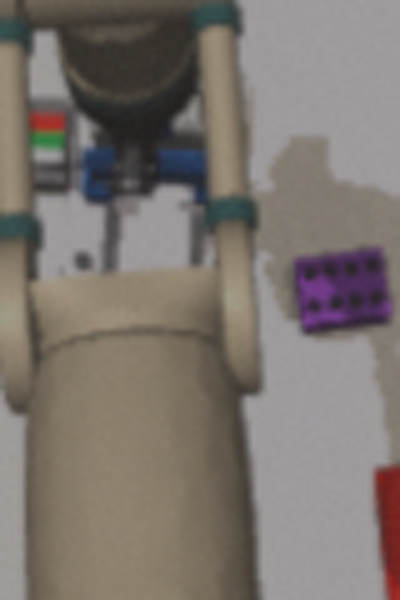

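The wrist view shows the stop (column 262–297, rows 141–235), the housing at (344,187), and the scale at (305,110) with the pointer in white. The gauge hangs upright in the gripper. I'll refine the fixture pose from this view.

Run:
```python
from h import *
p=cams.get_image("wrist"); save(p,"w6.png",(215,85,375,245),3.75)
save(p,"w6b.png",(65,120,265,245),4)
```

```text
(no output)
```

View pics/w6.png

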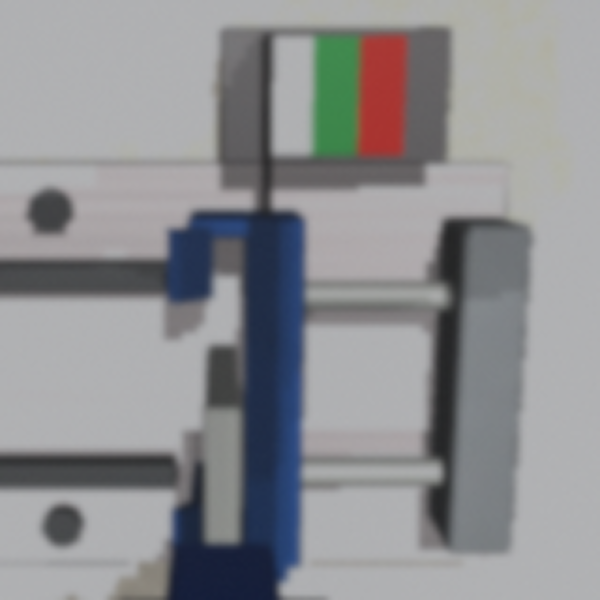

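View pics/w6b.png

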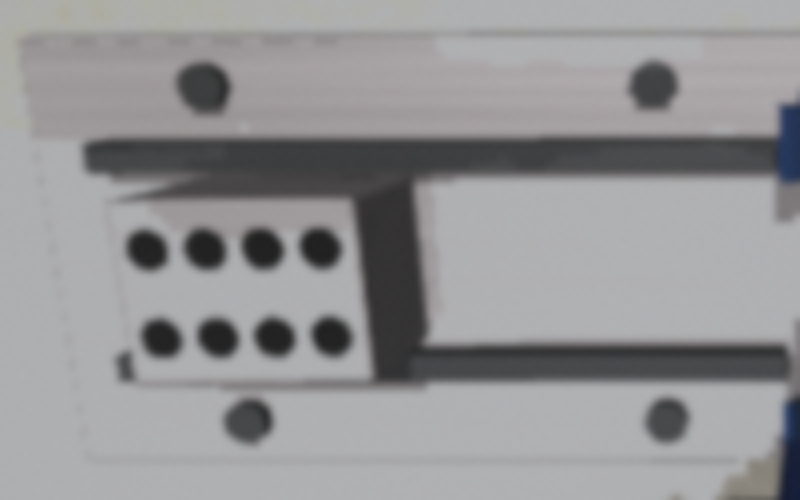

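```bash
cat > fit2.py <<'E'
from fit1 import fit,w
from h import *
p=cams.get_image("wrist"); s=telemetry.get_state()
A=lambda x,y:(215+x/3.75-.4,85+y/3.75-.4); B=lambda x,y:(65+x/4-.4,120+y/4-.4)
fx=fit([(p,[((150,60,10),A(508,163)),((-150,60,10),B(22,37)),((-150,-60,10),B(88,460)),((140,0,45),A(489,388))])],[.5785,.1416,0])
print("slot",w(fx,[(70.5,0,10)]))
# stop back plate x edges z=.06 : top face between cols
for u in[(277,290),(302,290),(244,290)]: 
  P=atz(p,A(*u),.06); c,sn=np.cos(fx[2]),np.sin(fx[2]); d=P[:2]-fx[:2]; print("edge fx coords",c*d[0]+sn*d[1],-sn*d[0]+c*d[1])
def loc(P):
  c,sn=np.cos(fx[2]),np.sin(fx[2]); d=P[:2]-fx[:2]; return np.round([c*d[0]+sn*d[1],-sn*d[0]+c*d[1]],4)
# lugs top
print("lug1 y inner",loc(atz(p,A(190,300),.06)),loc(atz(p,A(190,232),.06)))
# blade bottom edge of held gauge, z = tcp-0.066+.01
zb=s["position"][2]-.0655+.01
print("blade bottom far corner",atz(p,A(206,406),zb),atz(p,A(241,406),zb), zb)
print("block top", [loc(atz(p,B(*u),.055)) for u in[(108,200),(355,195),(375,380),(135,382)]])
E
python3 fit2.py | tail -9
```

```text
block top corners z=.055 top cam [[0.47, 0.1663, 0.055], [0.4715, 0.1159, 0.055]]
[ 0.5807  0.1439 -0.003 ] [[0.4, -0.8], [-1.6, -0.2], [0.3, 0.1], [0.2, 1.5]]
slot [[0.65116679 0.1436416  0.01      ]]
edge fx coords 0.08221438938125075 0.029625348519536736
edge fx coords 0.08840968252298685 0.029602918665721813
edge fx coords 0.07403760795482286 0.029655708044225217
lug1 y inner [0.0606 0.0272] [0.0608 0.0438]
blade bottom far corner [0.64648746 0.16407392 0.15001138] [0.65261429 0.16403178 0.15001138] 0.15001137933541256
block top [array([-0.1054,  0.0226]), array([-0.0461,  0.0235]), array([-0.046 , -0.0224]), array([-0.106 , -0.0227])]
```

```bash
cat >> fit2.py <<'E'
print("----")
for u in[(222,346),(224,376),(222,406),(222,545)]:
  print(u,[np.round(atz(p,A(*u),z),4).tolist() for z in(zb,zb+.05)])
print(proj(p,[[.648,.1755,zb],[.648,.1755,zb+.05],[.648,.1575,zb+.05],[.648,.1575,zb+.085]])*1.-np.array([215,85]))
print(s["position"])
E
python3 fit2.py | sed -n '/----/,$p'
```

```text
----
(222, 346) [[0.6494, 0.1749, 0.1499], [0.6494, 0.1835, 0.1999]]
(224, 376) [[0.6497, 0.1697, 0.1499], [0.6497, 0.1795, 0.1999]]
(222, 406) [[0.6493, 0.1643, 0.1499], [0.6494, 0.1755, 0.1999]]
(222, 545) [[0.6491, 0.1386, 0.1499], [0.6493, 0.1563, 0.1999]]
[[ 56.68521521  91.01009198]
 [ 55.98880447 107.93036267]
 [ 56.30827949 142.647781  ]
 [ 55.6038818  171.43325037]]
[0.64827165 0.14136628 0.20543044]
```

{"op": "carry_out", "data": {"rows": [[[-1, 0.2, 0.15, -1, 0], [-1, 0, 0, -2, 0], [-1, 0, 0, -2, 0], [-1, 0, 0, -1.5, 0], [-1, 0, 0, -1, 0], [-1, 0, 0, 0, 0], [-1, 0, 0, 0, 0], [-1, 0, 0, 0, 0]]]}}

```text
clock: 8.9
position: [0.651, 0.1431, 0.1313]
ee_rot: [-0.0, 1.0, -0.003, 0.001]
contact_force: [-0.1, -0.1, -1.8]
width: 0.0136
```

Run:
```python
from h import *
s=telemetry.get_state();print(s["clock"],s["position"],s["contact_force"],s["width"])
p=cams.get_image("wrist"); save(p,"w7.png",(195,65,375,245),3.3)
p=cams.get_image("side"); save(p,"s7.png",(180,140,340,270),4.5)
```

```text
8.9 [0.65103921 0.14307624 0.13133257] [-0.09840569 -0.06660316 -1.77791767] 0.013603227814754504
```

View pics/w7.png

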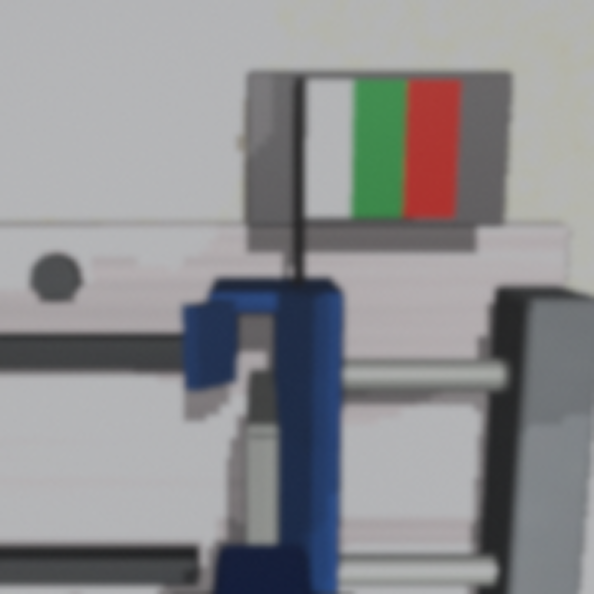

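View pics/s7.png

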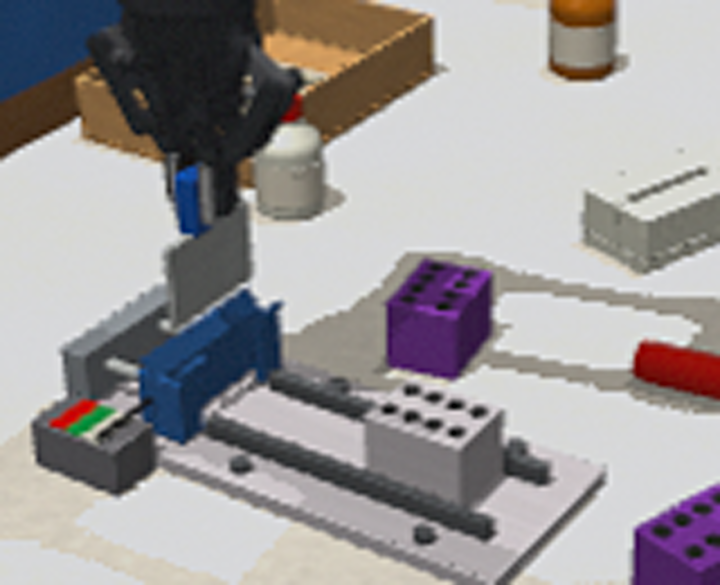

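Run:
```python
from h import *
p=cams.get_image("wrist");s=telemetry.get_state();zb=s["position"][2]-.0556
A=lambda x,y:(195+x/3.3-.4,65+y/3.3-.4)
print(s["position"],"blade bottom",atz(p,A(262,370),zb),"wall flare edge x(=slot+11.5mm)? ",[atz(p,A(u,400),.06)[0] for u in(278,311,341)],"lug",[atz(p,A(*u),.06) for u in[(185,305),(240,310),(236,383),(185,390)]])
```

```text
[0.65080276 0.14301229 0.13128928] blade bottom [0.65224073 0.17669982 0.07568928] wall flare edge x(=slot+11.5mm)?  [np.float64(0.6556346884892303), np.float64(0.6626820563299615), np.float64(0.6690904729619908)] lug [array([0.63630509, 0.18781028, 0.06      ]), array([0.64774858, 0.18669947, 0.06      ]), array([0.64671497, 0.17128425, 0.06      ]), array([0.63583669, 0.16984764, 0.06      ])]
```

Blade at wrist-frame x 0.6522 against the slot at about 0.6512–0.652, which lines up. Lowering it in.

{"op": "carry_out", "data": {"rows": [[[-1, -0.05, 0.1, -1, 0], [-1, 0, 0, -1.5, 0], [-1, 0, 0, -1, 0], [-1, 0, 0, -1, 0], [-1, 0, 0, -1, 0], [-1, 0, 0, -0.5, 0], [-1, 0, 0, -0.3, 0], [-1, 0, 0, 0, 0], [-1, 0, 0, 0, 0], [-1, 0, 0, 0, 0]]]}}

```text
clock: 10.05
position: [0.6502, 0.144, 0.0679]
ee_rot: [-0.0, 1.0, -0.003, 0.001]
contact_force: [-0.7, -0.6, -1.8]
width: 0.0132
```

Run:
```python
from h import *
s=telemetry.get_state();print(s["clock"],s["position"],s["contact_force"],s["width"])
p=cams.get_image("wrist"); save(p,"w8.png",(195,65,375,245),3.3)
p=cams.get_image("side"); save(p,"s8.png",(180,140,340,270),4.5)
```

```text
10.05 [0.65018296 0.14399656 0.06791446] [-0.70607375 -0.61621089 -1.78203267] 0.013237299206639554
```

View pics/w8.png

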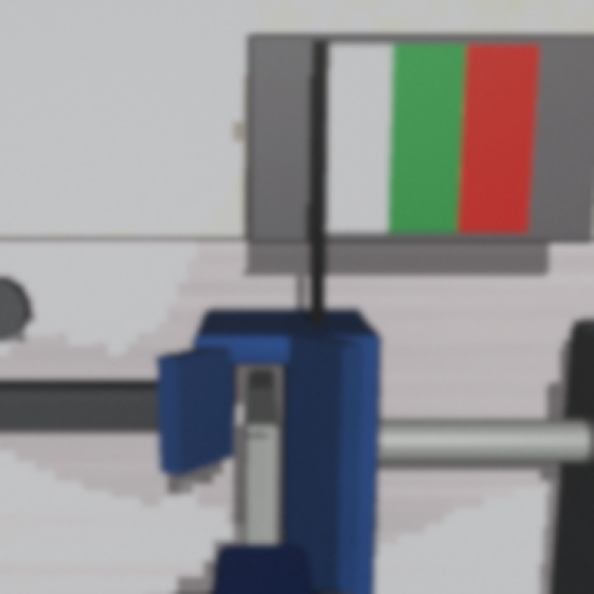

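View pics/s8.png

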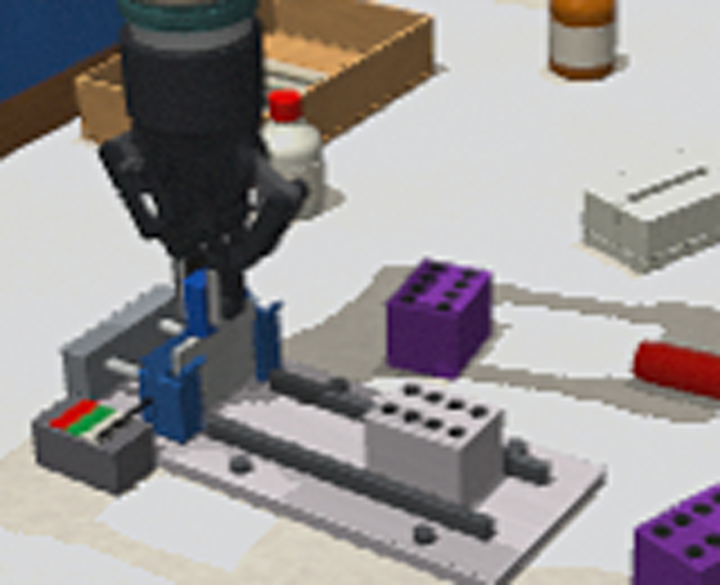

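The blade is inside the slot (side view (225,220)) and the stop is at rest. Lowering the last 2–3 mm until the force shows the floor.

{"op": "carry_out", "data": {"rows": [[[-1, 0, 0, -0.1, 0], [-1, 0, 0, -0.1, 0], [-1, 0, 0, 0, 0], [-1, 0, 0, 0, 0]]]}}

```text
clock: 10.55
position: [0.6499, 0.144, 0.0656]
ee_rot: [-0.0, 1.0, -0.003, 0.0]
contact_force: [0.6, 0.6, 1.4]
width: 0.0135
```

{"op": "carry_out", "data": {"rows": [[[-1, 0, 0, -0.05, 0], [-1, 0, 0, -0.05, 0], [-1, 0, 0, 0, 0], [-1, 0, 0, 0, 0]]]}}

```text
clock: 10.95
position: [0.6499, 0.144, 0.0656]
ee_rot: [-0.0, 1.0, -0.003, 0.0]
contact_force: [-2.0, 0.4, 6.4]
width: 0.0137
```

{"op": "carry_out", "data": {"rows": [[[0, 0, 0, 0.05, 0], [0, 0, 0, 0, 0], [0, 0, 0, 0, 0], [0, 0, 0, 0, 0], [0, 0, 0, 0, 0], [0, 0, 0, 0, 0]]]}}

```text
clock: 11.55
position: [0.6498, 0.1439, 0.0647]
ee_rot: [0.0, 1.0, -0.003, -0.0]
contact_force: [0.4, 0.1, -0.4]
width: 0.0422
```

{"op": "carry_out", "data": {"rows": [[[0, 0, 0, 1, 0], [0, 0, 0, 3, 0], [0, 0, 0, 3, 0], [0, 0, 0, 3, 0], [0, 0, 0, 0, 0], [0, 0, 0, 0, 0], [0, 0, 0, 0, 0]]]}}

```text
clock: 12.25
position: [0.6489, 0.1438, 0.164]
ee_rot: [0.0, 1.0, -0.003, -0.001]
contact_force: [0.3, -0.3, -0.3]
width: 0.0427
```

Run:
```python
from h import *
s=telemetry.get_state();print(s["clock"],s["position"],s["contact_force"],s["width"])
p=cams.get_image("wrist"); save(p,"w9.png")
p=cams.get_image("side"); save(p,"s9.png",(180,140,340,270),4.5)
```

```text
12.25 [0.64894859 0.14382829 0.16400284] [ 0.31884828 -0.28717137 -0.29394094] 0.04271106997456773
```

View pics/w9.png

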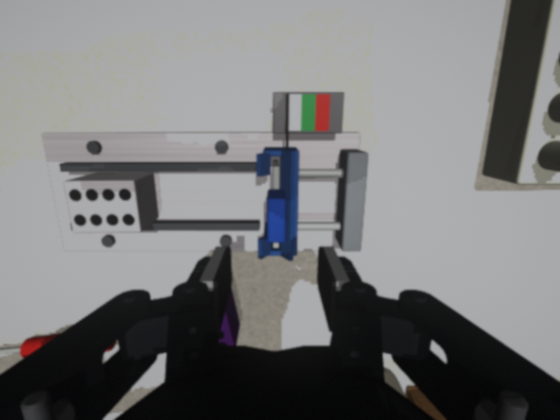

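View pics/s9.png

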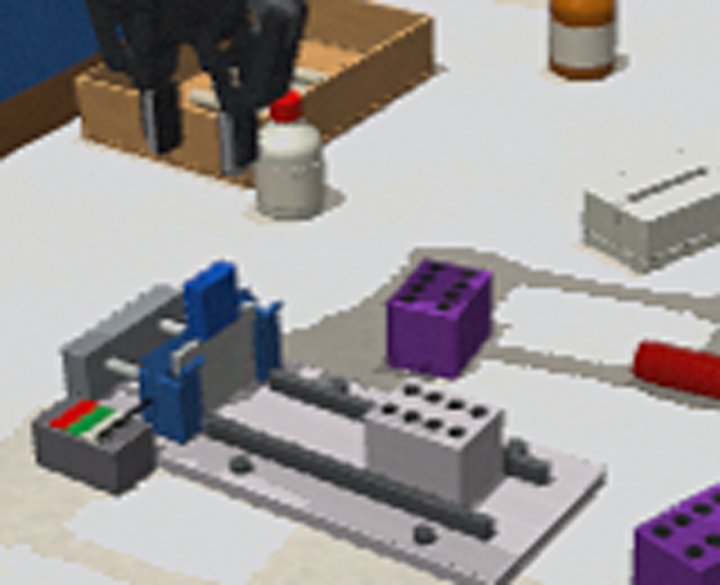

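The gauge is fully down and released: handle at crop (210,300) in the side view, pointer at rest at the white edge. Next I'll close the fingers, turn −90° so the camera looks ahead over the block, and move behind the aluminium block. That is the one standing between the rails at wrist (98,205); the purple ones stand off the plate.

{"op": "carry_out", "data": {"rows": [[[0, -1, 0, 0, -0.131], [0, -1.8, 0, 0, -0.131], [0, -1.8, 0, 0, -0.131], [-1, -1.8, 0, 0, -0.131], [-1, -1.8, 0, 0, -0.131], [-1, -1.8, 0, 0, -0.131], [-1, -1.8, 0, 0, -0.131], [-1, -1.8, 0, 0, -0.131], [-1, -1.8, 0, 0, -0.131], [-1, -1.8, 0, 0, -0.131], [-1, -1.8, 0, 0, -0.131], [-1, -1.8, -0.1, 0, -0.129]]]}}

```text
clock: 13.55
position: [0.4404, 0.1429, 0.1639]
ee_rot: [-0.001, -0.704, 0.711, 0.001]
contact_force: [-0.4, -0.5, 0.4]
width: 0.0004
```

{"op": "carry_out", "data": {"rows": [[[-1, 0, 0, 0, 0], [-1, 0, 0, 0, 0], [-1, 0, 0, 0, 0], [-1, 0, 0, 0, 0]]]}}

```text
clock: 13.95
position: [0.4428, 0.1429, 0.1647]
ee_rot: [0.0, -0.706, 0.708, -0.0]
contact_force: [0.0, 1.4, -0.2]
width: -0.0003
```

Run:
```python
from h import *
s=telemetry.get_state();print(s["clock"],s["position"],s["contact_force"],s["width"],s["qpos"]);t=rot(s["ee_rot"])[:,0];print(np.arctan2(t[1],t[0]))
p=cams.get_image("wrist"); save(p,"w10.png")
```

```text
13.95 [0.44279282 0.14294495 0.16466401] [ 0.01619437  1.36150302 -0.15173183] -0.0002865782937458862 [ 1.62685560e-01  1.61966745e-01  1.83505520e+00 -1.84349934e-04
  1.14429660e+00  1.73711031e+00]
-1.5743485273982745
```

View pics/w10.png

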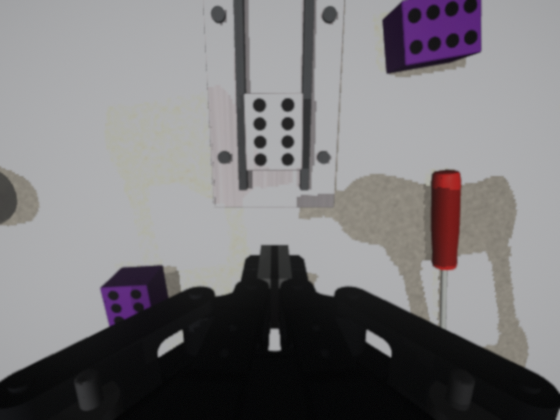

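Run:
```python
from h import *
q=cams.get_image("top")
for u in [(257,269),(214,271),(258,219)]: print(atz(q,u,.045))
p=cams.get_image("wrist")
print("block rear top edge",atz(p,(275,170),.055),atz(p,(245,170),.055),atz(p,(303,170),.055),"front",atz(p,(274,94),.055))
```

```text
[0.33875676 0.14107138 0.045     ]
[0.32805007 0.28057617 0.045     ]
[0.5023675  0.14350026 0.045     ]
block rear top edge [0.47367764 0.14210685 0.055     ] [0.47380134 0.16668304 0.055     ] [0.47356879 0.11916916 0.055     ] front [0.53241551 0.14263208 0.055     ]
```

Rear face at x ≈ 0.4735 and the fingers are in line with it (column 275). Descending behind it.

{"op": "carry_out", "data": {"rows": [[[-1, 0, -0.05, -1.5, 0], [-1, 0, 0, -2.5, 0], [-1, 0, 0, -2.5, 0], [-1, 0, 0, -2.5, 0], [-1, 0, 0, -2.5, 0], [-1, 0, 0, -1.5, 0], [-1, 0, 0, -0.4, 0], [-1, 0, 0, 0, 0], [-1, 0, 0, 0, 0]]]}}

```text
clock: 15.0
position: [0.4426, 0.1426, 0.0315]
ee_rot: [0.001, -0.706, 0.709, -0.0]
contact_force: [0.7, 0.0, -0.3]
width: -0.0004
```

Run:
```python
from h import *
s=telemetry.get_state();print(s["clock"],s["position"],s["contact_force"])
p=cams.get_image("wrist"); save(p,"w11.png")
```

```text
15.0 [0.44260693 0.14256615 0.03147393] [ 0.66100916  0.00333725 -0.28417268]
```

View pics/w11.png

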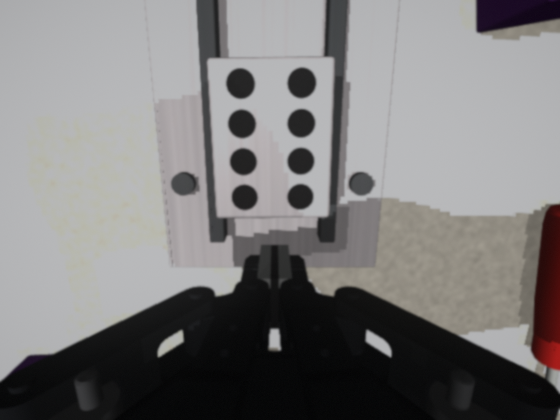

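{"op": "carry_out", "data": {"rows": [[[-1, 1, 0.1, 0, 0], [-1, 0.7, 0, 0, 0], [-1, 0.7, 0, 0, 0], [-1, 1, 0, 0, 0], [-1, 1, 0, 0, 0], [-1, 1, 0, 0, 0], [-1, 1, 0, 0, 0], [-1, 1, 0, 0, 0], [-1, 1, 0, 0, 0], [-1, 0.8, 0, 0, 0], [-1, 0.5, 0, 0, 0], [-1, 0, 0, 0, 0]]]}}

```text
clock: 16.25
position: [0.5405, 0.1435, 0.0308]
ee_rot: [0.001, -0.705, 0.709, -0.001]
contact_force: [-0.0, 0.6, 0.1]
width: 0.0
```

Run:
```python
from h import *
s=telemetry.get_state();print(s["clock"],s["position"],s["contact_force"])
p=cams.get_image("wrist"); save(p,"w12.png")
p=cams.get_image("side"); save(p,"s12.png",(180,140,340,270),4.5)
```

```text
16.25 [0.54045392 0.14346149 0.03082845] [-0.03088122  0.55571816  0.07853429]
```

View pics/w12.png

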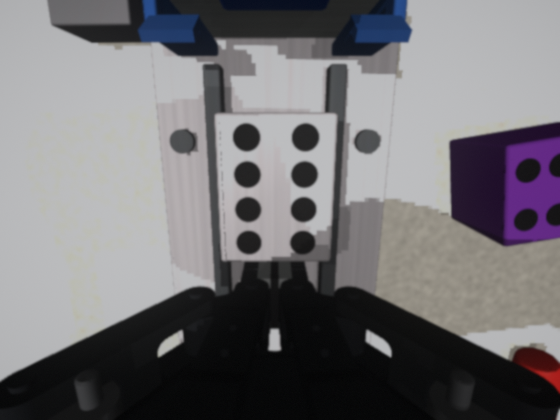

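View pics/s12.png

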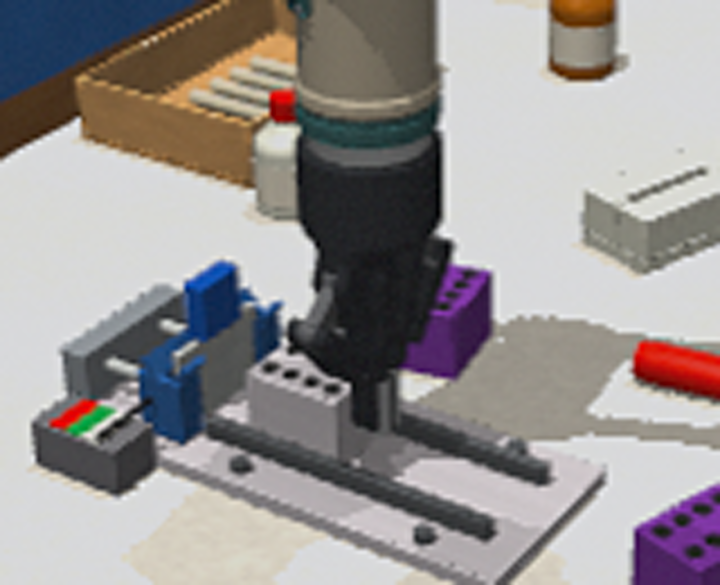

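The block slides freely in front of the fingers (rear edge at wrist row 262). Moving on to just short of the gauge.

{"op": "carry_out", "data": {"rows": [[[-1, 0.5, 0, 0, 0], [-1, 0.6, 0, 0, 0], [-1, 0.6, 0, 0, 0], [-1, 0.5, 0, 0, 0], [-1, 0.4, 0, 0, 0], [-1, 0.3, 0, 0, 0], [-1, 0.3, 0, 0, 0], [-1, 0, 0, 0, 0], [-1, 0, 0, 0, 0]]]}}

```text
clock: 17.25
position: [0.5717, 0.1434, 0.0308]
ee_rot: [0.001, -0.706, 0.709, -0.001]
contact_force: [-1.4, -0.7, -1.1]
width: -0.0
```

Run:
```python
from h import *
s=telemetry.get_state();print(s["clock"],s["position"],s["contact_force"])
p=cams.get_image("wrist"); save(p,"w13.png")
p=cams.get_image("side"); save(p,"s13.png",(180,180,280,260),7)
```

```text
17.25 [0.57170344 0.14344259 0.03082652] [-1.38609175 -0.67888036 -1.09297544]
```

View pics/w13.png

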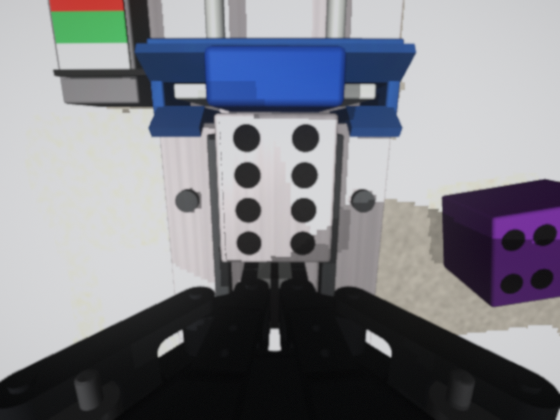

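View pics/s13.png

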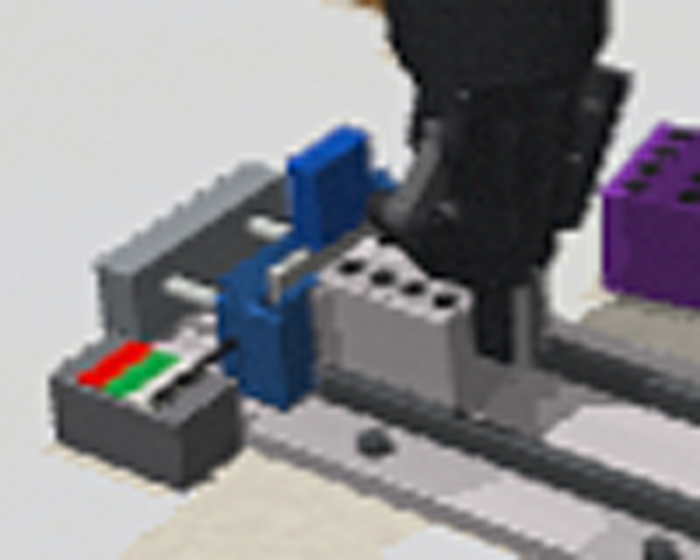

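The block's front edge (wrist row 112) is nearly at the gauge, and the wrist view shows the scale with the pointer at its zero mark (row 72). I'll press on gently.

{"op": "carry_out", "data": {"rows": [[[-1, 0.2, 0, 0, 0], [-1, 0.2, 0, 0, 0], [-1, 0.2, 0, 0, 0], [-1, 0.2, 0, 0, 0], [-1, 0.2, 0, 0, 0], [-1, 0, 0, 0, 0], [-1, 0, 0, 0, 0], [-1, 0, 0, 0, 0]]]}}

```text
clock: 18.15
position: [0.5796, 0.1434, 0.0308]
ee_rot: [-0.001, -0.706, 0.709, 0.001]
contact_force: [-5.3, -0.6, 3.3]
width: -0.0001
```

Run:
```python
from h import *
s=telemetry.get_state();print(s["clock"],s["position"],s["contact_force"])
p=cams.get_image("wrist"); save(p,"w14.png")
```

```text
18.15 [0.5796016  0.1434076  0.03077398] [-5.34556289 -0.5539739   3.33445469]
```

View pics/w14.png

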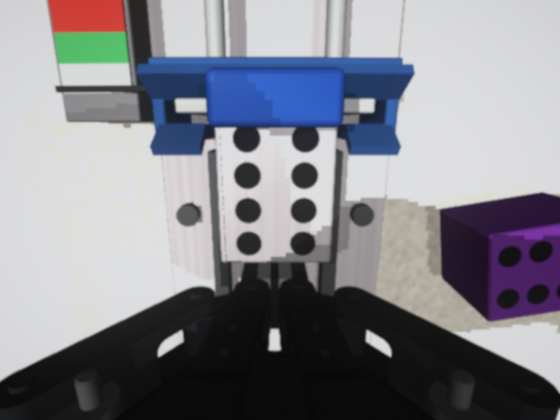

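Contact. The pointer is just into the white (row 89; the white/green boundary is at row 63), so s ≈ 1.5–2 mm with about 5 N including friction. Pressing on in steps.

{"op": "carry_out", "data": {"rows": [[[-1, 0.2, 0, 0, 0], [-1, 0.2, 0, 0, 0], [-1, 0.2, 0, 0, 0], [-1, 0.2, 0, 0, 0], [-1, 0, 0, 0, 0], [-1, 0, 0, 0, 0], [-1, 0, 0, 0, 0]]]}}

```text
clock: 18.9
position: [0.5851, 0.1434, 0.0308]
ee_rot: [-0.003, -0.706, 0.709, 0.002]
contact_force: [-9.8, -0.1, 7.7]
width: -0.0004
```

Run:
```python
from h import *
s=telemetry.get_state();print(s["clock"],s["position"],s["contact_force"])
p=cams.get_image("wrist"); save(p,"w15.png")
save(p,"w15s.png",(40,0,220,180),4)
```

```text
18.9 [0.58509477 0.14336782 0.03079488] [-9.79314864 -0.1325507   7.68040854]
```

View pics/w15s.png

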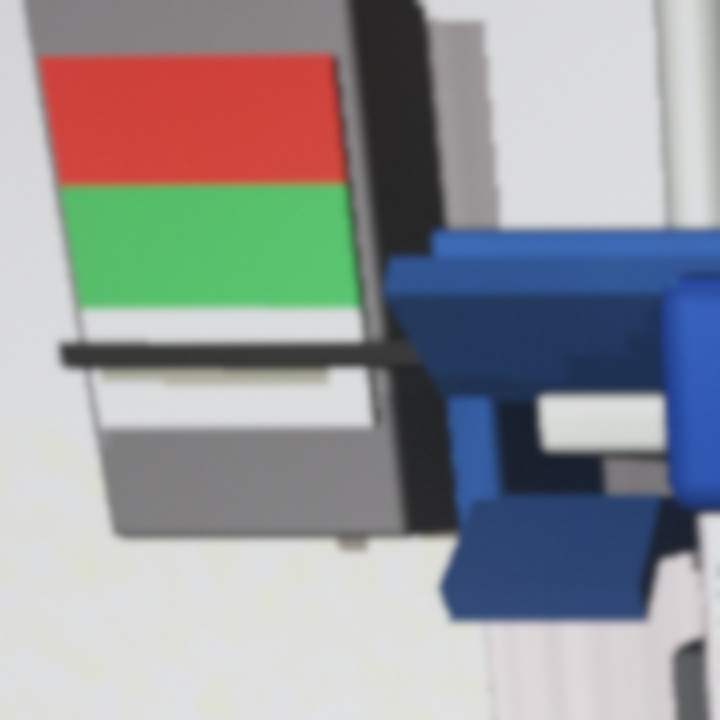

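Pointer at s ≈ 7.3 mm (crop row 355 between 429 and 308). The tool also feels +7.7 N in z, because friction is making the fingers press down on the block. I'll ease the vertical load by rising a little before going on.

{"op": "carry_out", "data": {"rows": [[[-1, 0, 0, 0.05, 0], [-1, 0, 0, 0.05, 0], [-1, 0, 0, 0, 0], [-1, 0, 0, 0, 0]]]}}

```text
clock: 19.35
position: [0.5869, 0.1434, 0.0309]
ee_rot: [-0.002, -0.706, 0.709, 0.001]
contact_force: [-4.9, 0.5, 0.5]
width: 0.0001
```

Run:
```python
from h import *
s=telemetry.get_state();print(s["clock"],s["position"],s["contact_force"])
p=cams.get_image("wrist"); 
save(p,"w16s.png",(40,0,220,180),4)
```

```text
19.35 [0.58687689 0.14337169 0.03089135] [-4.91783818  0.53009369  0.49085121]
```

View pics/w16s.png

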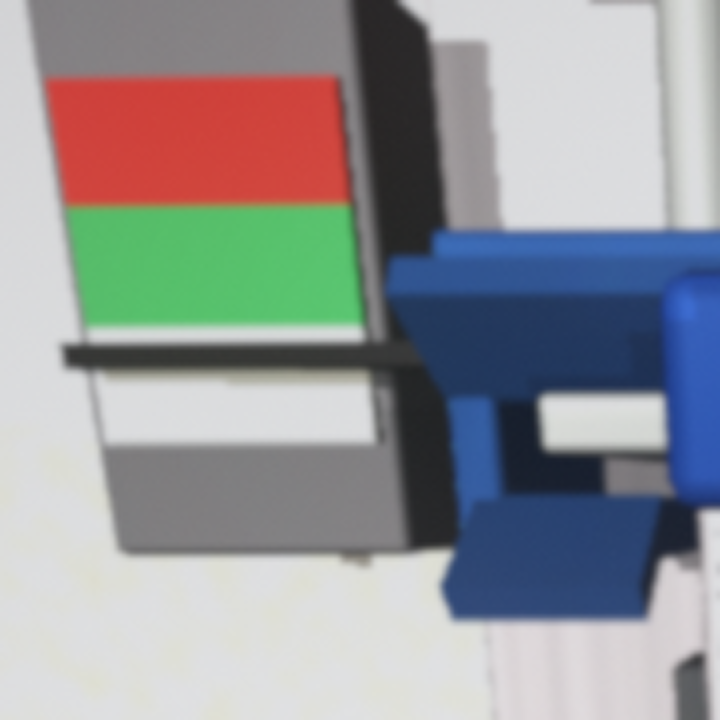

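s ≈ 9.1 mm, with 4.9 N in x and 0.5 N in z. Continuing into the green with a small rise.

{"op": "carry_out", "data": {"rows": [[[-1, 0.2, 0, 0.02, 0], [-1, 0.2, 0, 0.02, 0], [-1, 0.2, 0, 0.02, 0], [-1, 0.15, 0, 0, 0], [-1, 0, 0, 0, 0], [-1, 0, 0, 0, 0], [-1, 0, 0, 0, 0]]]}}

```text
clock: 20.1
position: [0.5933, 0.1433, 0.031]
ee_rot: [-0.003, -0.706, 0.709, 0.002]
contact_force: [-6.7, 0.1, -0.9]
width: 0.0003
```

Run:
```python
from h import *
s=telemetry.get_state();print(s["clock"],s["position"],s["contact_force"])
p=cams.get_image("wrist"); 
save(p,"w17s.png",(40,0,220,180),4)
```

```text
20.1 [0.5932847  0.14330876 0.03098908] [-6.66858343  0.09056206 -0.85150436]
```

View pics/w17s.png

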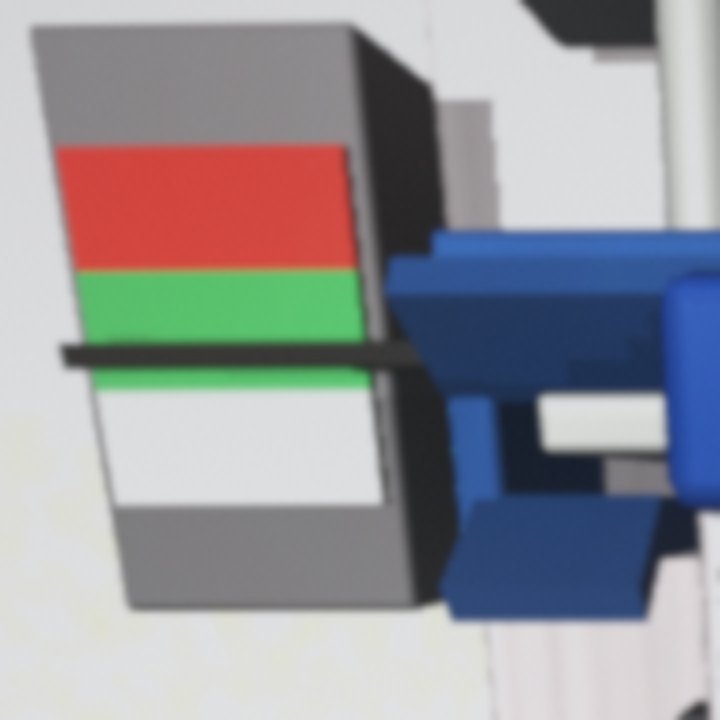

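s ≈ 15.5 mm, already in the green. One more small step to the middle, then hold.

{"op": "carry_out", "data": {"rows": [[[-1, 0.1, 0, 0, 0], [-1, 0.1, 0, 0, 0], [-1, 0.1, 0, 0, 0], [-1, 0, 0, 0, 0], [-1, 0, 0, 0, 0], [-1, 0, 0, 0, 0]]]}}

```text
clock: 20.75
position: [0.5947, 0.1433, 0.0309]
ee_rot: [-0.004, -0.706, 0.709, 0.003]
contact_force: [-9.7, -0.3, 1.0]
width: 0.0001
```

Run:
```python
from h import *
s=telemetry.get_state();print(s["clock"],s["position"],s["contact_force"])
p=cams.get_image("wrist"); save(p,"w18.png")
save(p,"w18s.png",(40,0,220,180),4)
p=cams.get_image("side"); save(p,"s18.png",(180,170,280,260),7)
```

```text
20.75 [0.59465467 0.14330535 0.03091491] [-9.72059078 -0.32218679  1.03358101]
```

View pics/w18s.png

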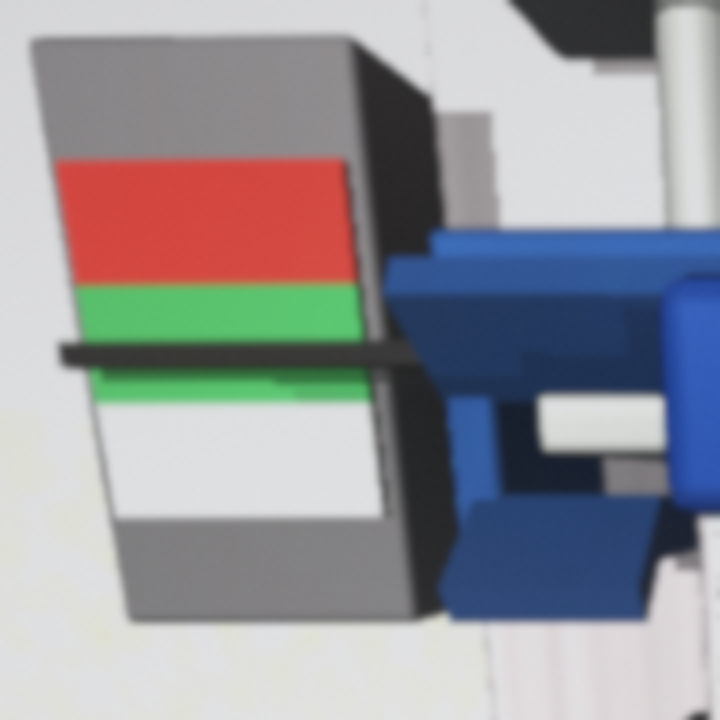

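View pics/s18.png

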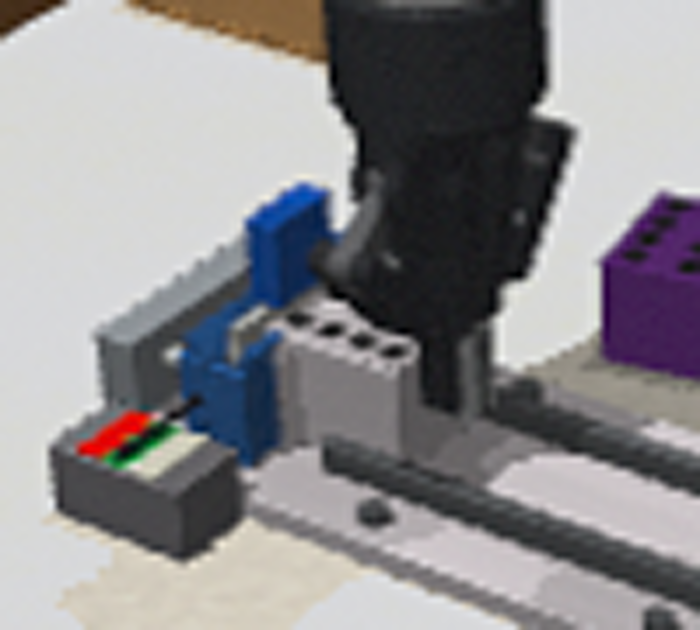

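View pics/w18.png

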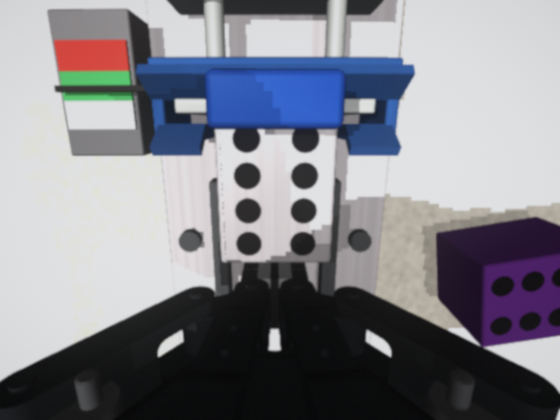

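The pointer stands in the green at s ≈ 16.8 mm (crop row 355 between 403 and 284). The gauge is fully down (handle at wrist (275,97), seated between the lugs) and the block is flat behind it. Holding now.

{"op": "carry_out", "data": {"rows": [[[-1, 0, 0, 0, 0], [-1, 0, 0, 0, 0], [-1, 0, 0, 0, 0], [-1, 0, 0, 0, 0], [-1, 0, 0, 0, 0], [-1, 0, 0, 0, 0], [-1, 0, 0, 0, 0], [-1, 0, 0, 0, 0], [-1, 0, 0, 0, 0], [-1, 0, 0, 0, 0], [-1, 0, 0, 0, 0], [-1, 0, 0, 0, 0]]]}}

```text
clock: 22.05
position: [0.5947, 0.1433, 0.0309]
ee_rot: [-0.004, -0.706, 0.709, 0.003]
contact_force: [-9.9, 0.7, 0.5]
width: -0.0002
```

{"op": "carry_out", "data": {"rows": [[[-1, 0, 0, 0, 0], [-1, 0, 0, 0, 0], [-1, 0, 0, 0, 0], [-1, 0, 0, 0, 0], [-1, 0, 0, 0, 0], [-1, 0, 0, 0, 0], [-1, 0, 0, 0, 0], [-1, 0, 0, 0, 0], [-1, 0, 0, 0, 0], [-1, 0, 0, 0, 0], [-1, 0, 0, 0, 0], [-1, 0, 0, 0, 0]]]}}

```text
clock: 23.25
position: [0.5947, 0.1433, 0.0309]
ee_rot: [-0.004, -0.706, 0.709, 0.003]
contact_force: [-9.9, -0.3, 1.1]
width: -0.0002
```

{"op": "carry_out", "data": {"rows": [[[-1, 0, 0, 0, 0], [-1, 0, 0, 0, 0], [-1, 0, 0, 0, 0], [-1, 0, 0, 0, 0], [-1, 0, 0, 0, 0], [-1, 0, 0, 0, 0], [-1, 0, 0, 0, 0], [-1, 0, 0, 0, 0], [-1, 0, 0, 0, 0], [-1, 0, 0, 0, 0], [-1, 0, 0, 0, 0], [-1, 0, 0, 0, 0]]]}}

```text
clock: 24.45
position: [0.5947, 0.1433, 0.0309]
ee_rot: [-0.004, -0.705, 0.709, 0.003]
contact_force: [-8.7, 0.5, 1.3]
width: -0.0
```

Run:
```python
from h import *
s=telemetry.get_state();print(s["clock"],s["position"],s["contact_force"])
p=cams.get_image("wrist"); q=cams.get_image("side")
a=cv2.resize(p["image"][0:180,40:220,::-1],(400,400)); b=cv2.resize(q["image"][120:270,180:380,::-1],(533,400))
b=b[:,:400]
cv2.imwrite("pics/f19.png",np.hstack([a,b])); save(q,"s19.png")
```

```text
24.45 [0.59466692 0.14329189 0.03091759] [-8.68965935  0.48225877  1.27764497]
```

View pics/f19.png

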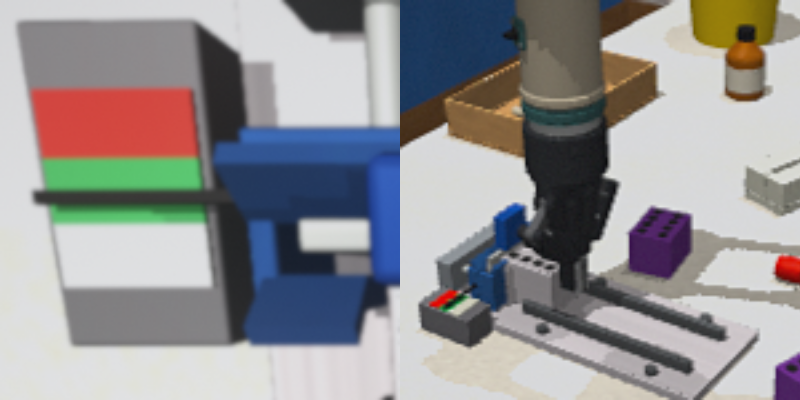

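View pics/s19.png

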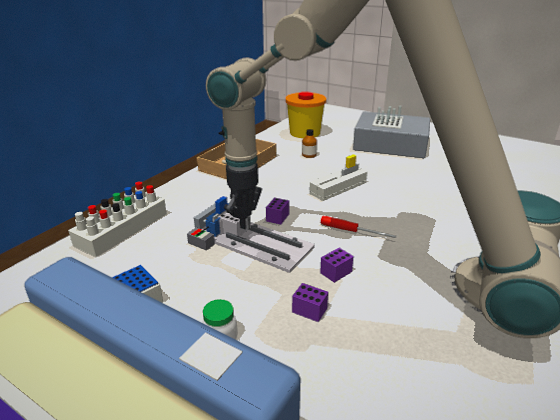

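Steady for 3.6 s: the pointer is in the green (left half, row 197 between 157 and 223), the gauge is down, and the yellow gauge at (350,161) and the bystanders are where they were. Handing in while still pressing.

```bash
python3 -c "
from rig import manip
print(manip.sign_off())"
```

```text
the job is handed in; nothing more can be done
None
```

I put the blue gauge fully down in the stop's slot and let go of it. I then slid the aluminium block against it with the closed fingers. The job is handed in with the arm still pressing; no verdict came back.

**Last checks:**
- **Pointer:** it stood at about 16.8 mm of stop travel, near the middle of the green, and never came near the red.
- **Steadiness:** the arm held this for about 3.6 s with no measurable movement. It pushed with about 9–10 N, of which by calculation 6.7 N goes into the spring and the rest is friction.
- **Everything else:** in the last images the gauge was still down, and the yellow gauge and the bystanders were where they started.
- **Time:** the job took about 24.5 s.

**Disagreements:** the side view showed the pointer closer to the red than the wrist view did. I put that down to its slanted viewing angle, since the wrist camera was almost directly above the scale and its readings matched the arm's travel. During the press the fingers briefly pushed down on the block with about 8 N, and I eased that by raising them 1 mm.

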